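# Clear the fan-dried drip tray into the caddy and a slab pile

### The job

The washed things in the drip tray are dry: first switch the mini fan off by pushing its toggle switch fully over, away from the robot, before moving anything in the tray. Then collect every white tub into the carry caddy, standing on the caddy's floor lid up, and stack the three flat soap slabs into one square, flush pile centred on the wooden stand with their long sides along the stand's long side. Leave the bottles, the wringer clip and the dish brush where they are.

Things in the scene. Friction and masses are not known exactly. Their poses are not given: they have to be found in the camera images.
- tray: low grey plastic drip tray lying on the shelf, fixed; 260 mm along its x, 312 mm along its y, floor 3 mm thick, thin rim (4 mm) standing 9 mm above the shelf. Origin: centre of its underside, z up. The washed things start in it, lying flat, roughly in two rows with gaps of 25 mm or more.
- fan: white compact mini fan, fixed; foot 200 mm (its x) by 85 mm (its y) by 22 mm high; the round fan head (116 mm across, 50 mm thick, top 151 mm above the shelf) stands on the far (+x) part of the foot, centred 45 mm to +x of the origin; the toggle switch stands on the near (-x) part, 72 mm to -x of the origin. Origin: centre of the foot's underside; x points away from the robot, z up.
- fan_switch (a joint): the fan's black toggle lever, on a small block on the fan's foot, 60 mm long, hinged across the foot; 0 = leaning towards the robot (-x of the fan), about 1.0 rad = leaning fully away (+x of the fan). It starts near 0 (fan on); fully over away from the robot is off. It stays where it is left and needs only a light push (a few N).
- fan_switch_tip (a point): centre of the ball end of the fan's toggle lever (radius 13 mm; moves with the lever; about 97 mm above the shelf at either end of the swing, 7 mm higher midway). The hinge lies across the foot, 44 mm above the shelf, 72 mm to -x of the fan's origin; the switch block is 70 by 50 mm, its top 47 mm above the shelf
- caddy: open grey plastic carry caddy (the tote), fixed; outside 290 mm (its x) by 150 mm (its y) by 50 mm high, walls and floor 5 mm thick. Origin: centre of its underside, z up.
- stand: low wooden slatted stand, fixed; flat top 140 mm (its x, the long side) by 115 mm (its y), 20 mm above the shelf. Origin: centre of its underside, z up.
- stand_top (a point): centre of the stand's top surface, 20 mm above the shelf, axes as the stand's
- slab1: flat pale stone-like soap slab (quick-dry soap dish), rigid, 84 mm long (its x), 62 mm wide (its y), 18 mm thick, about 0.14 kg, loose, three grooves drawn on its top. Origin: centre of its underside, z up. Three are always there; all are alike.
- slab2: flat pale stone-like soap slab (quick-dry soap dish), rigid, 84 mm long (its x), 62 mm wide (its y), 18 mm thick, about 0.14 kg, loose, three grooves drawn on its top. Origin: centre of its underside, z up. Three are always there; all are alike.
- slab3: flat pale stone-like soap slab (quick-dry soap dish), rigid, 84 mm long (its x), 62 mm wide (its y), 18 mm thick, about 0.14 kg, loose, three grooves drawn on its top. Origin: centre of its underside, z up. Three are always there; all are alike.
- tub1: closed white plastic tablet tub, a box 68 mm long (its x), 44 mm wide (its y), 32 mm high, about 0.12 kg, loose. Origin: centre of its underside, z up. Two or three tubs are there (an absent one reads None); all are alike.
- tub2: closed white plastic tablet tub, a box 68 mm long (its x), 44 mm wide (its y), 32 mm high, about 0.12 kg, loose. Origin: centre of its underside, z up. Two or three tubs are there (an absent one reads None); all are alike.
- tub3: closed white plastic tablet tub, a box 68 mm long (its x), 44 mm wide (its y), 32 mm high, about 0.12 kg, loose. Origin: centre of its underside, z up. Two or three tubs are there (an absent one reads None); all are alike.
- bottle_teal: closed teal bottle, 70 mm across, 200 mm tall, loose, upright beyond the work; leave alone. Origin: centre of its underside.
- bottle_white: closed white bottle, 74 mm across, 180 mm tall, loose, upright beyond the work; leave alone. Origin: centre of its underside.
- clip: steel bucket wringer clip, bent C shape 90 by 50 by 56 mm high, loose, beyond the work; leave alone. Origin: centre of its underside.
- brush: wooden-handled dish brush lying along its x, about 250 by 44 by 34 mm high, to the right of the work; loose; leave alone. Origin: on the shelf, 130 mm from the end of the handle.
Not all that is in view belongs to the job. Leave any blue or turquoise look-alike of the slab1 alone.

How it is judged:
On the way:
1. the fan is switched off while the washed things are still in the tray (value of joint fan_switch above 0.8 rad and distance of each of slab1, slab2, slab3, tub1, tub2, tub3 from where it was at the start of the episode below 0.09 m), for 0.2 s.
At the end, for the whole second after the job is handed in: Fan switch over 0.8 rad; every tub inside the caddy on its floor, upright within 0.25 rad; all three slabs in one pile on the stand, each centred within 12 mm of the stand's centre, within 9 mm of one another, long sides along the stand's within 0.12 rad, flat; everything at rest and released (value of joint fan_switch above 0.8 rad and horizontal distance between each of slab1, slab2, slab3 and stand_top below 0.012 m and angle between the x axis of each of slab1, slab2, slab3 and the x axis of stand, either way round below 0.12 rad and angle between each of slab1, slab2, slab3's own z axis and vertical below 0.08 rad and z of slab1 in the frame of stand_top between -0.004 and 0.042 m and linear speed of each of slab1, slab2, slab3, tub1, tub2, tub3 below 0.02 m/s and z of slab2 in the frame of stand_top between -0.004 and 0.042 m and z of slab3 in the frame of stand_top between -0.004 and 0.042 m and horizontal distance between each of slab2, slab3 and slab1 below 0.009 m and horizontal distance between slab3 and slab2 below 0.009 m and x of tub1 in the frame of caddy between -0.14 and 0.14 m and y of tub1 in the frame of caddy between -0.07 and 0.07 m and z of tub1 in the frame of caddy between 0 and 0.02 m and angle between each of tub1, tub2, tub3's own z axis and vertical below 0.25 rad and x of tub2 in the frame of caddy between -0.14 and 0.14 m and y of tub2 in the frame of caddy between -0.07 and 0.07 m and z of tub2 in the frame of caddy between 0 and 0.02 m and x of tub3 in the frame of caddy between -0.14 and 0.14 m and y of tub3 in the frame of caddy between -0.07 and 0.07 m and z of tub3 in the frame of caddy between 0 and 0.02 m); the robot touches nothing.
It fails at once if the teal bottle is shifted more than 30 mm or tipped (distance of bottle_teal from where it was at the start of the episode above 0.03 m or angle between bottle_teal's own z axis and vertical above 0.35 rad).
It fails at once if the white bottle is shifted more than 30 mm or tipped (distance of bottle_white from where it was at the start of the episode above 0.03 m or angle between bottle_white's own z axis and vertical above 0.35 rad).
It fails at once if the wringer clip is shifted more than 30 mm or tipped (distance of clip from where it was at the start of the episode above 0.03 m or angle between clip's own z axis and vertical above 0.35 rad).
It fails at once if the dish brush is shifted more than 30 mm or tipped (distance of brush from where it was at the start of the episode above 0.03 m or angle between brush's own z axis and vertical above 0.35 rad).
Of tub1, tub2, tub3 only 2 to 3 are there at a start; the rules pass over those that are not, and their reading is None.
At some moment in a run one of slab1, slab2, slab3, tub1, tub2, tub3 may be knocked a few centimetres aside while the robot is not near it.
It also fails if it takes over 210 s, if anything falls off the work surface, if the arm or the gripper's body presses on something with over 40 N, if the wrist force passes 120 N, or if a joint passes its speed limit or range.

### The arm

A 6-joint arm with a two-finger parallel gripper is mounted at the origin on the work surface. World frame = base frame: x ahead of the robot, y to its left, z up, the work surface at z = 0. Lengths are in m, angles in rad, forces in N, time in s.
With the tool pointing down it reaches from about 0.25 to 0.775 m from the base axis. Payload 4 kg.
Tool frame: the origin (TCP) lies midway between the tips of the shut fingers; the grasp point (between the pads) lies 19 mm behind it (robot.pinch_z is the distance from the TCP to the grasp point, in m); x points along the fingers, y is the direction in which the jaws open and shut, and the axes are right-handed (so a half turn about x gives the same grasp; the last joint's range is limited). The gripper opens to 94 mm and grips with 3 to 60 N. Pads are 16 mm wide; open, the fingers measure 119 mm over their backs; the gripper's body (75 mm by 177 mm) begins 78 mm behind the grasp point.
Start: joints at [1.216, 0.087, 1.371, -0, 1.684, -0.103], TCP at [0.137, 0.533, 0.206] pointing down, gripper open.
Joint ranges: [-3.1, 3.1], [-0.76, 2.03], [0.27, 2.55], [-1.08, 4.22], [0.17, 2.65], [-2.57, 2.57]. Speed limits (rad/s): [2.79, 2.79, 3.14, 3.14, 3.14, 3.14].

### API

Orientations are given as [roll, pitch, yaw] about the fixed x, y, z axes, in that order (R = Rz(yaw) Ry(pitch) Rx(roll)).
In Python, from bench import robot, imaging gives the robot as it stands. The module is installed in compiled form; this text tells all that it offers.
- The arm moves only by the tool drive_tool, never from a script. Its argument "commands" is a list that holds one entry, the list of rows, each a list of 4 numbers: the shift along the tool's x, y, z as a fraction of full scale, then the turn about the tool's x as a fraction of full scale. A call has 1 to 20 rows; each row shifts and turns the commanded pose from where the row before left it, along the tool's axes as they then stand; what a row does not reach is not made up. Full scale, the value 1, is 0.25 m for a shift and 360 degrees for a turn. A row lasts 1/10 s, in which the tool goes at most 50 mm and 8.59 degrees, less where a joint would pass 70% of its speed; a pose out of reach is approached as far as the arm can. A call with a number of a shift or a turn outside -1 to 1 is refused whole. A call with a gripper value outside its range is refused whole. "grip" is the opening, from 0 (shut) to 1 (fully open), set as the call begins (left out, the last holds). The fingers move at their own pace and stop on an object; the grip force is fixed at half the most. Time passes only in rows, so rows that do not move let the fingers close. It gives the time, the measured TCP pose, the force and the opening at its end, in the units of the state.
- robot.get_obs(): the state, without advancing time (a new reading comes with each control period).
- imaging.snapshot(name): name is "scene" or "top"; returns a dict with "pixels" (480x640x3 uint8, red, green, blue), "z_map" (480x640 float32, m along the optical axis (not along the pixel's ray), 0 where there is no reading), "mtx" (3x3 intrinsics, pixels), "extrinsics" (4x4, takes a point from world to camera coordinates). Camera axes: x right, y up, looking along -z (the intrinsics and any distortion apply to the point x, -y, -z); pixel columns grow to the right and rows downward; lengths in m; the calibration is good to about 2 mm. A picture is of the moment at which its call begins.
- robot.close_job(): hands the job in, once; it reports no verdict.
The state is a dict: "time": time; "joint_positions": joint angles; "qvel": joint speeds; "joint_torque": joint torques, N m; "tool_pos": TCP position; "ee_rot": TCP orientation; "wrist_force": force on the tool from outside, world axes, zero at the start; "wrist_torque": the same for the moment, N m; "width": finger opening in m.
Only numpy, scipy, OpenCV 4.12 (cv2) and the standard library are available. Lean on these libraries where they do the work, as an engineer would, in place of code of your own. Each camera call takes 0.05 s, during which the arm holds its last target.

## Working session

There is one attempt and no reset: what is moved stays moved. The work goes in short steps, Python scripts to look and compute and a tool call to move; the robot and the scene stay as the last step left them, time stands still between calls to the robot, and variables do not carry over. Pictures are saved under pics/ and viewed, and the job is handed in when it is done.

Besides the shell and the picture viewer there is one more tool, called after "Request:" as a command line: name --argument value ..., lists and objects as JSON in quotes. drive_tool: Moves the arm, as the interface text tells. Shift numbers are shares of 0.25 m and turn numbers shares of 360 degrees, none past 1 either way. Its arguments: {"type":"object","properties":{"commands":{"type":"array","items":{"type":"array","items":{"type":"array","items":{"type":"number","minimum":-1,"maximum":1}}}},"grip":{"type":"number"}},"required":["commands"]}

```bash
mkdir -p pics; cat > h.py <<'E'
import numpy as np, cv2
from bench import robot, imaging
def snap(name,fn=None):
    s=imaging.snapshot(name)
    if fn: cv2.imwrite('pics/'+fn,s['pixels'][:,:,::-1])
    return s
def cloud(s):
    z=s['z_map'].astype(float); K=s['mtx']; T=np.linalg.inv(s['extrinsics'])
    v,u=np.mgrid[0:480,0:640]
    X=(u-K[0,2])/K[0,0]*z; Y=(v-K[1,2])/K[1,1]*z
    P=np.stack([X,-Y,-z,np.ones_like(z)],-1)@T.T
    P=P[...,:3]; P[z==0]=np.nan
    return P
E
python3 - <<'E'
from h import *
print(robot.get_obs())
for n in('scene','top'):
    s=snap(n,n+'0.png'); np.savez(n+'0.npz',**s); print(s['mtx'],s['extrinsics'])
print(robot.get_obs()['time'],robot.pinch_z)
E
```

```text
{'time': 0.0, 'joint_positions': array([ 1.21589929e+00,  8.79709114e-02,  1.37221781e+00,  1.39552507e-05,
        1.68359261e+00, -1.03085385e-01]), 'qvel': array([ 9.05822645e-04, -5.16110755e-04,  4.35439997e-05, -3.21576388e-04,
       -5.22058866e-04,  2.81113716e-04]), 'joint_torque': array([-4.33374598e-04, -3.40195620e+01, -3.02422428e+01,  7.16035324e-02,
        3.32036277e-02, -1.83031761e-04]), 'tool_pos': array([0.13684256, 0.53215249, 0.20431397]), 'ee_rot': array([-1.68021878,  1.5686076 , -1.93202888]), 'wrist_force': array([0.26076711, 0.86488246, 0.08951523]), 'wrist_torque': array([-0.00049457, -0.06010118, -0.0568181 ]), 'width': 0.09358341785080249}
[[619.06102943   0.         333.93905362]
 [  0.         619.06102943 244.31348037]
 [  0.           0.           1.        ]] [[-0.37894112  0.92523935 -0.01832401  0.2701651 ]
 [-0.69008396 -0.26932712  0.67174923  0.2731232 ]
 [ 0.61659367  0.26719851  0.74055196 -1.87133998]
 [ 0.          0.          0.          1.        ]]
[[527.12644876   0.         327.03130651]
 [  0.         527.12644876 244.77025893]
 [  0.           0.           1.        ]] [[-0.02148428 -0.99965569  0.01506434 -0.0745796 ]
 [ 0.99350843 -0.01966368  0.11204617 -0.52938404]
 [-0.11171137  0.01737378  0.99358881 -1.61392753]
 [ 0.          0.          0.          1.        ]]
0.1 0.0188
```

View pics/scene0.png

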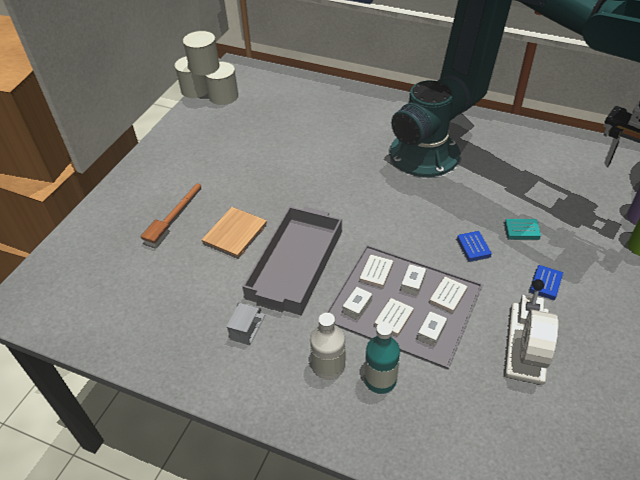

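View pics/top0.png

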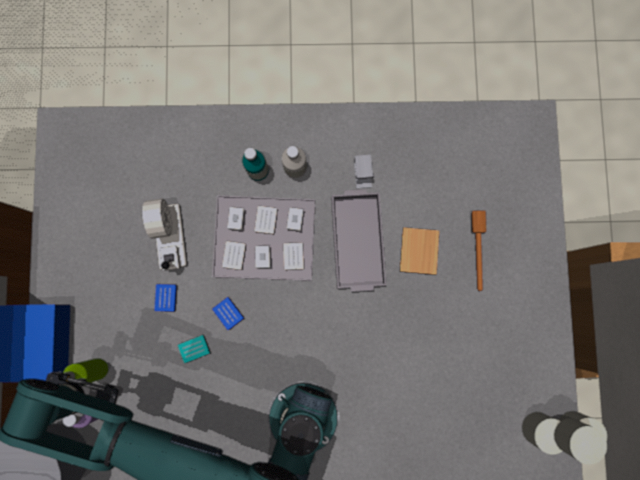

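The top view shows the white slabs (3 drawn grooves) at about (265,219), (234,256) and (293,256). The tubs (dark label) are at (236,218), (295,219) and (263,256). The blue and turquoise look-alikes at (165,297), (228,313) and (194,348) stay. The fan is at about (165,235), the caddy at (358,242) and the stand at (420,251). I'll enlarge to confirm.

```bash
cat > seg.py <<'E'
from h import *
def tops(P,zlo,zhi,box,minn=40):
    m=(P[...,2]>zlo)&(P[...,2]<zhi)&(P[...,0]>box[0])&(P[...,0]<box[1])&(P[...,1]>box[2])&(P[...,1]<box[3])
    n,l,st,c=cv2.connectedComponentsWithStats(m.astype(np.uint8),connectivity=4)
    out=[]
    for i in range(1,n):
        if st[i,4]<minn: continue
        q=P[l==i]
        r=cv2.minAreaRect((q[:,:2]*1000).astype(np.float32))
        (cx,cy),(w,h),a=r
        if w<h: w,h,a=h,w,a+90
        a=(a+90)%180-90
        out.append((cx/1000,cy/1000,w,h,a,np.median(q[:,2]),st[i,4],c[i].round()))
    return out
def show(P,*a,**k):
    for o in tops(P,*a,**k): print("x %.4f y %.4f  %.0fx%.0f ang %.1f z %.4f n%d px %s"%o)
E
python3 - <<'E'
from h import *; from seg import *
for n in('top','scene'):
    s=np.load(n+'0.npz'); P=cloud(s)
    print(n); 
    print('tray'); show(P,.012,.06,(.25,.75,-.05,.3))
    print('stand/caddy');show(P,.012,.03,(.25,.75,-.4,-.2));show(P,.042,.06,(.25,.75,-.3,0))
    print('fan');show(P,.015,.03,(.25,.75,.3,.6));show(P,.06,.12,(.25,.75,.3,.6));show(P,.12,.16,(.25,.75,.3,.6))
    im=s['pixels'][:,:,::-1]
    c=im[180:300,130:330] if n=='top' else im[210:390,320:560]
    cv2.imwrite(f'pics/{n}0c.png',cv2.resize(c,None,fx=3.3 if n=='scene' else 4,fy=3.3 if n=='scene' else 4,interpolation=cv2.INTER_CUBIC))
E
```

```text
top
tray
x 0.7453 y 0.1309  43x8 ang 89.2 z 0.0389 n46 px [258. 177.]
x 0.6141 y 0.1054  85x62 ang -8.7 z 0.0201 n509 px [266. 219.]
x 0.6182 y 0.1980  68x46 ang -7.0 z 0.0333 n334 px [236. 218.]
x 0.6134 y 0.0133  69x45 ang -8.3 z 0.0334 n321 px [295. 219.]
x 0.5033 y 0.2068  84x64 ang -9.8 z 0.0197 n523 px [234. 255.]
x 0.4975 y 0.0201  85x60 ang -0.4 z 0.0203 n518 px [293. 256.]
x 0.4960 y 0.1153  69x45 ang 2.8 z 0.0336 n322 px [263. 256.]
x 0.3234 y 0.2257  84x62 ang 35.6 z 0.0173 n482 px [228. 313.]
stand/caddy
x 0.5081 y -0.3627  141x88 ang -5.8 z 0.0197 n1090 px [414. 250.]
x 0.7415 y -0.2066  54x17 ang -88.0 z 0.0536 n83 px [364. 175.]
x 0.5805 y -0.1822  236x151 ang 2.3 z 0.0490 n375 px [360. 209.]
x 0.4667 y -0.1867  164x150 ang 2.4 z 0.0490 n277 px [357. 278.]
fan
x 0.5664 y 0.4072  203x86 ang 5.8 z 0.0204 n701 px [174. 235.]
x 0.3766 y 0.4185  80x63 ang -1.2 z 0.0181 n345 px [165. 297.]
x 0.6548 y 0.4036  36x16 ang 32.5 z 0.0911 n44 px [164. 203.]
x 0.6055 y 0.3991  53x12 ang 9.5 z 0.0995 n64 px [165. 219.]
x 0.5605 y 0.4160  57x18 ang -74.4 z 0.1069 n99 px [160. 235.]
x 
[... 532 characters left out ...]
46 ang -6.6 z 0.0337 n599 px [431. 328.]
stand/caddy
x 0.5070 y -0.3593  144x92 ang -5.5 z 0.0195 n1296 px [239. 232.]
x 0.5248 y -0.2491  273x57 ang -9.2 z 0.0210 n332 px [277. 243.]
x 0.6854 y -0.2250  47x7 ang -89.2 z 0.0215 n68 px [251. 296.]
x 0.5381 y -0.1801  321x154 ang 2.5 z 0.0488 n1132 px [291. 256.]
x 0.7417 y -0.2040  58x21 ang -83.9 z 0.0549 n146 px [248. 308.]
fan
x 0.3751 y 0.4230  86x62 ang -3.7 z 0.0180 n469 px [548. 280.]
x 0.5662 y 0.4117  203x85 ang 7.9 z 0.0209 n1245 px [519. 351.]
x 0.4739 y 0.3984  36x25 ang -18.5 z 0.0996 n166 px [536. 289.]
x 0.6120 y 0.4234  118x54 ang 11.0 z 0.0972 n598 px [533. 351.]
x 0.6111 y 0.4259  101x55 ang 6.6 z 0.1437 n1112 px [542. 331.]
```

View pics/top0c.png

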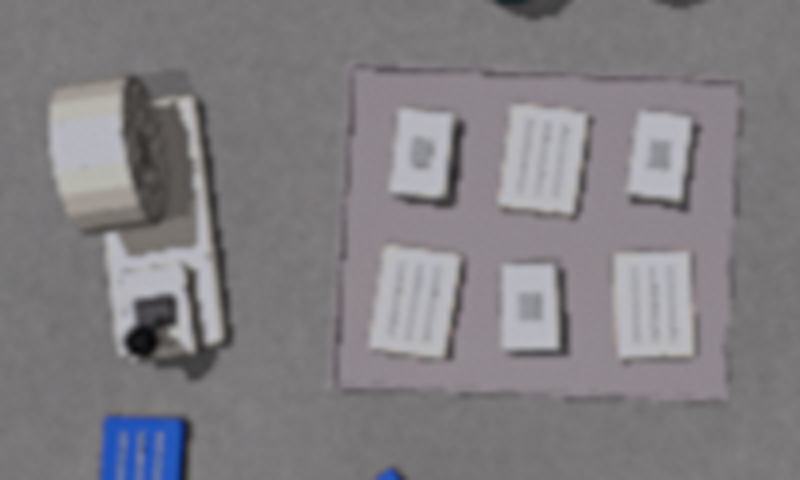

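View pics/scene0c.png

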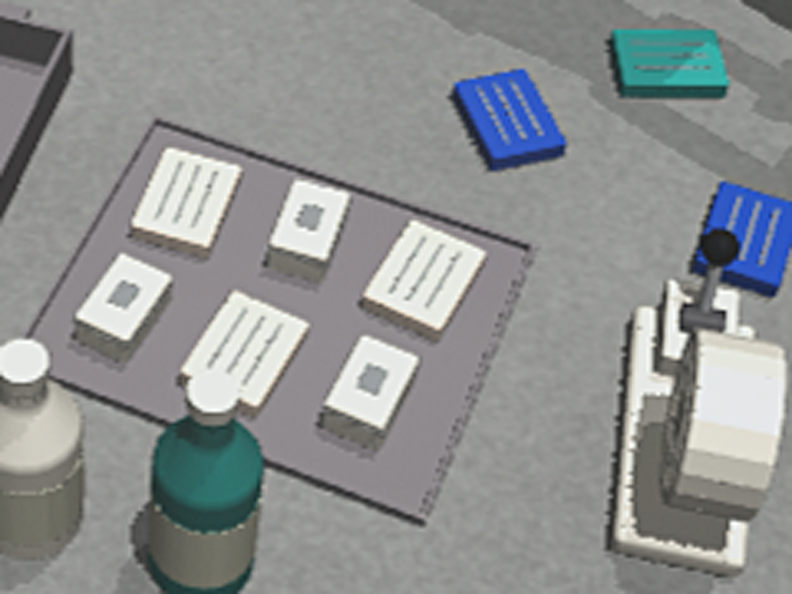

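The crop confirms it: three grooved white slabs, three white tubs with dark label squares, and blue/turquoise look-alikes outside the tray. Next comes the fan lever, so I'm working out the tool axes.

```bash
cat >> h.py <<'E'
from scipy.spatial.transform import Rotation as Ro
def Rt(o): return Ro.from_euler('xyz',o['ee_rot']).as_matrix()
def go(target,yaw=None,o=None):
    """print fractions to reach world target (TCP) and jaw yaw (deg, direction of tool y, mod 180)"""
    o=o or robot.get_obs(); R=Rt(o); d=R.T@(np.array(target)-o['tool_pos'])
    y=np.degrees(np.arctan2(R[1,1],R[0,1]))
    print('pos',o['tool_pos'].round(4),'yaw_y %.2f'%y,'tool shift frac',(d/.25).round(4),'dist mm',round(np.linalg.norm(d)*1000,1))
    if yaw is not None:
        t=(yaw-y+90)%180-90
        # turn about tool x (down): world yaw change = -turn
        print('turn frac',round(-t/360,4),'deg',round(-t,2),'q6',o['joint_positions'][5].round(3))
E
python3 - <<'E'
from h import *
o=robot.get_obs(); print(Rt(o).round(3)); go((.41,.388,.2),96.5)
E
```

```text
[[-0.001  0.249  0.968]
 [-0.002  0.968 -0.249]
 [-1.    -0.002 -0.   ]]
pos [0.1369 0.5322 0.2044] yaw_y 75.57 tool shift frac [ 0.0181 -0.2864  1.2018] dist mm 308.9
turn frac -0.0581 deg -20.93 q6 -0.103
```

Request:
drive_tool --commands '[[[0,0,0,-0.0194],[0,0,0,-0.0194],[0,0,0,-0.0194],[0,-0.07,0.102,0],[0,-0.07,0.102,0],[0,-0.07,0.102,0],[0,-0.07,0.102,0],[0,-0.07,0.102,0],[0,-0.07,0.102,0],[0,-0.07,0.102,0],[0,-0.07,0.102,0],[0,-0.07,0.102,0],[0,-0.07,0.102,0],[0,0,0,0]]]' --grip 0

```text
time: 1.5
tool_pos: [0.4128, 0.3856, 0.2043]
ee_rot: [-1.855, 1.569, -1.746]
wrist_force: [-0.1, -1.0, -0.4]
width: 0.0002
```

Request:
drive_tool --commands '[[[0.119,0.007,0,0],[0.119,0.007,0,0],[0.119,0.007,0,0],[0.119,0.005,0,0],[0,0,0,0]]]'

```text
time: 2.0
tool_pos: [0.4056, 0.3924, 0.0809]
ee_rot: [-2.636, 1.559, -2.521]
wrist_force: [-0.1, -0.5, -0.1]
width: 0.0003
```

```bash
python3 - <<'E'
from h import *
go((.502,.402,.085),96.5)
s=snap('scene'); im=s['pixels'][:,:,::-1]
cv2.imwrite('pics/s1c.png',cv2.resize(im[190:400,440:640],None,fx=2.8,fy=2.8,interpolation=cv2.INTER_CUBIC))
E
```

```text
pos [0.4056 0.3924 0.0809] yaw_y 96.58 tool shift frac [-0.0202 -0.0062  0.3874] dist mm 97.0
turn frac 0.0002 deg 0.08 q6 -1.018
```

View pics/s1c.png

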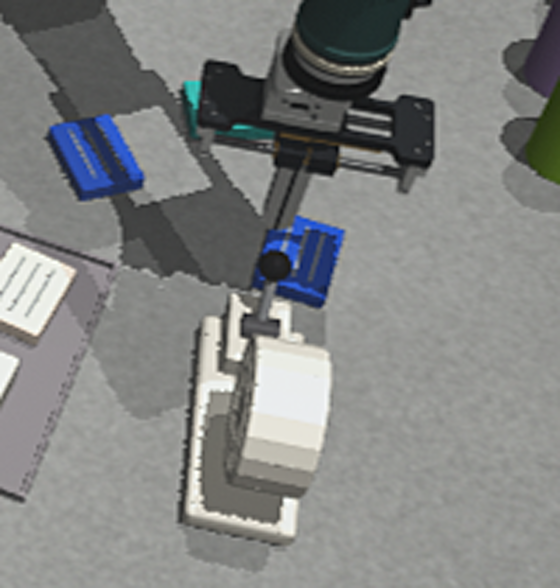

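Shut fingers (crop about (285,200)) are lined up behind the ball (275,265). Pushing now.

Request:
drive_tool --commands '[[[-0.016,-0.003,0.08,0],[0,-0.003,0.05,0],[0,0,0.05,0],[0,0,0.05,0],[0,0,0.04,0],[0,0,0.04,0],[0,0,0.04,0],[0,0,0.02,0],[0,0,0,0]]]'

```text
time: 2.95
tool_pos: [0.5011, 0.4029, 0.0895]
ee_rot: [-2.87, 1.568, -2.756]
wrist_force: [-3.1, -1.1, -0.6]
width: 0.0003
```

```bash
python3 - <<'E'
from h import *
go((.502,.402,.085),96.5)
s=snap('scene'); im=s['pixels'][:,:,::-1]
cv2.imwrite('pics/s2c.png',cv2.resize(im[190:400,440:640],None,fx=2.8,fy=2.8,interpolation=cv2.INTER_CUBIC))
E
```

```text
pos [0.5011 0.4029 0.0895] yaw_y 96.51 tool shift frac [ 0.0179 -0.0041  0.0034] dist mm 4.7
turn frac 0.0 deg 0.01 q6 -1.096
```

View pics/s2c.png

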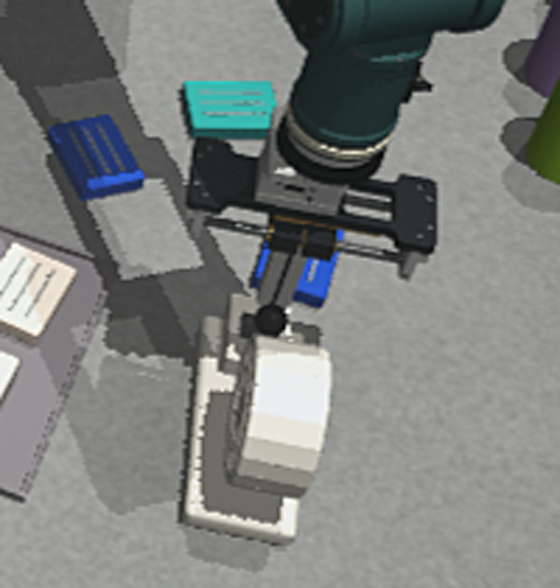

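The ball moved from (275,265) to (272,320). Force is still 3 N, so the stop hasn't been reached. Pushing gently until the force rises.

Request:
drive_tool --commands '[[[0,0,0.012,0],[0,0,0.012,0],[0,0,0,0]]]'

```text
time: 3.3
tool_pos: [0.5015, 0.4031, 0.0894]
ee_rot: [-2.969, 1.557, -2.853]
wrist_force: [-14.7, -3.9, 3.8]
width: 0.0005
```

Force rose with no travel, so the lever is on its stop. Backing off, lifting and checking.

Request:
drive_tool --commands '[[[0,0,-0.08,0],[0,0,-0.1,0],[-0.15,0,-0.05,0],[-0.15,0,0,0],[-0.15,-0.05,0,0],[-0.1,-0.15,0,0],[0,-0.15,0,0],[0,-0.15,0,0],[0,0,0,0]]]' --grip 1

```text
time: 4.2
tool_pos: [0.4663, 0.2697, 0.2295]
ee_rot: [-0.264, 1.566, -0.155]
wrist_force: [-0.6, -0.4, -0.6]
width: 0.0692
```

```bash
python3 - <<'E'
from h import *; from seg import *
for n in('scene','top'):
    s=snap(n,n+'3.png'); P=cloud(s); print(n)
    print('ball');show(P,.085,.115,(.42,.56,.37,.43),minn=10)
    print('tray');show(P,.012,.06,(.40,.69,-.05,.27))
o=robot.get_obs();print(o['tool_pos'],o['time'],o['width'])
E
```

```text
scene
ball
x 0.5254 y 0.4076  25x22 ang -65.7 z 0.1041 n111 px [536. 304.]
x 0.5584 y 0.3959  7x2 ang -81.5 z 0.0967 n11 px [528. 315.]
tray
x 0.4966 y 0.0238  89x63 ang 1.5 z 0.0203 n685 px [376. 270.]
x 0.4965 y 0.1201  73x45 ang -0.1 z 0.0337 n509 px [413. 279.]
x 0.5027 y 0.2104  90x63 ang -8.9 z 0.0204 n762 px [448. 294.]
x 0.6117 y 0.0175  74x46 ang -9.8 z 0.0333 n566 px [357. 302.]
x 0.6113 y 0.1096  92x63 ang -8.5 z 0.0204 n735 px [394. 315.]
x 0.6159 y 0.2025  75x45 ang -6.6 z 0.0338 n603 px [431. 328.]
top
ball
tray
x 0.6144 y 0.1062  84x64 ang -7.6 z 0.0197 n514 px [266. 219.]
x 0.6185 y 0.1987  69x46 ang -7.1 z 0.0333 n330 px [236. 218.]
x 0.6136 y 0.0146  70x48 ang -7.7 z 0.0331 n322 px [295. 219.]
x 0.5033 y 0.2066  84x62 ang -9.8 z 0.0194 n516 px [234. 255.]
x 0.4977 y 0.0200  85x60 ang -0.6 z 0.0199 n517 px [294. 256.]
x 0.4957 y 0.1153  69x45 ang 2.5 z 0.0331 n325 px [263. 256.]
[0.46539885 0.27284836 0.22871671] 4.3 0.07708772732304157
```

View pics/scene3.png

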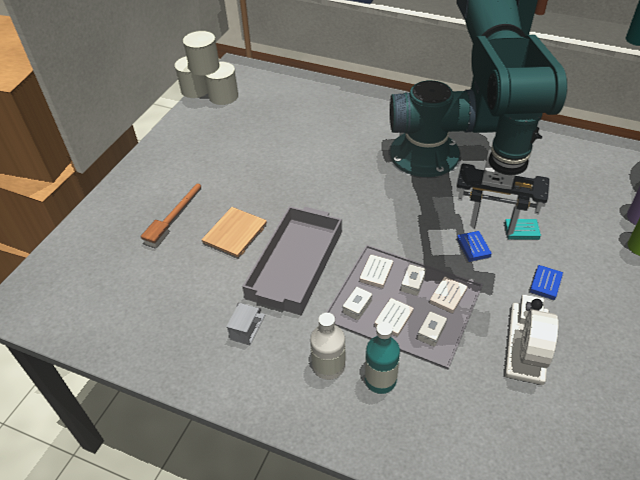

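The switch is fully over: ball at (0.525,0.408), against a predicted end of (0.523,0.405). The tray is untouched. Next I'm measuring the stand (by its wood colour) and the caddy precisely.

```bash
python3 - <<'E'
from h import *; from seg import *
for n in('top','scene'):
    s=np.load(n+'0.npz'); P=cloud(s); im=s['pixels'].astype(int)
    # stand: wood colour, project onto plane z=.02
    K=s['mtx']; T=np.linalg.inv(s['extrinsics'])
    def ray(u,v,z):
        d=T[:3,:3]@np.array([(u-K[0,2])/K[0,0],-(v-K[1,2])/K[1,1],-1]); return T[:3,3]+d*(z-T[2,3])/d[2]
    m=(im[...,0]>im[...,2]+40)&(P[...,0]>.38)&(P[...,0]<.64)&(P[...,1]>-.46)&(P[...,1]<-.26)&(P[...,2]>.012)&(P[...,2]<.03)
    vv,uu=np.nonzero(m)
    q=np.array([ray(u,v,.02)[:2] for u,v in zip(uu,vv)])
    r=cv2.minAreaRect((q*1000).astype(np.float32)); print(n,'stand',r,q.mean(0))
    # caddy: walls
    m=(P[...,2]>.042)&(P[...,2]<.056)&(P[...,0]>.35)&(P[...,0]<.70)&(P[...,1]>-.28)&(P[...,1]<-.09)
    q=P[m]; r=cv2.minAreaRect((q[:,:2]*1000).astype(np.float32)); print('caddy rim',r)
    m=(P[...,2]>.001)&(P[...,2]<.009)&(P[...,0]>.35)&(P[...,0]<.71)&(P[...,1]>-.25)&(P[...,1]<-.115)
    show(P,.0025,.009,(.35,.71,-.27,-.1),minn=200)
    for c in ((.30,.45),(.62,.75)):
        mm=(P[...,2]>.030)&(P[...,2]<.058)&(P[...,0]>c[0])&(P[...,0]<c[1])&(P[...,1]>-.3)&(P[...,1]<-.08)
        q=P[mm]; print(c,q.min(0).round(3),q.max(0).round(3))
im=np.load('top0.npz')['pixels'][:,:,::-1]; cv2.imwrite('pics/cad.png',cv2.resize(im[180:300,320:450],None,fx=4.8,fy=4.8,interpolation=cv2.INTER_CUBIC))
E
```

```text
top stand ((505.8825988769531, -375.9076843261719), (114.4748306274414, 139.57276916503906), 84.06529998779297) [ 0.50555141 -0.37581122]
caddy rim ((541.4099731445312, -183.76248168945312), (313.903564453125, 150.81222534179688), 2.2665348052978516)
x 0.6321 y -0.1820  136x98 ang -88.3 z 0.0050 n458 px [359. 213.]
x 0.5027 y -0.1758  145x89 ang -35.6 z 0.0054 n389 px [357. 254.]
(0.3, 0.45) [ 0.384 -0.264  0.032] [ 0.45  -0.113  0.058]
(0.62, 0.75) [ 0.62  -0.256  0.03 ] [ 0.75  -0.104  0.058]
scene stand ((506.16046142578125, -372.12664794921875), (116.83482360839844, 143.0592498779297), 83.60816955566406) [ 0.5064979  -0.37149296]
caddy rim ((538.1005859375, -180.427978515625), (320.859130859375, 153.93734741210938), 2.365428924560547)
x 0.5200 y -0.1898  258x127 ang 2.2 z 0.0053 n2582 px [293. 259.]
(0.3, 0.45) [ 0.378 -0.261  0.03 ] [ 0.45  -0.107  0.057]
(0.62, 0.75) [ 0.62  -0.253  0.03 ] [ 0.75  -0.098  0.058]
```

View pics/cad.png

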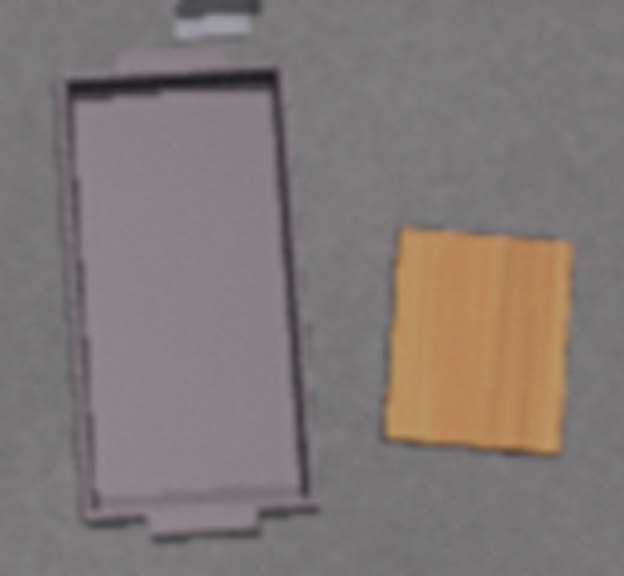

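```bash
cat > pl.py <<'E'
from h import *; from seg import *
CAD=(.540,-.182,2.3); ST=(.506,-.374,-6.1)
def items(box=(.40,.69,-.06,.27)):
    A=tops(cloud(snap('top')),.012,.06,box); B=tops(cloud(snap('scene')),.012,.06,box)
    for a in A:
        if not A: pass
        kind='tub' if a[5]>.027 else 'slab'
        b=min(B,key=lambda b:np.hypot(b[0]-a[0],b[1]-a[1])) if B else a
        print(kind,'top x %.4f y %.4f ang %.1f %.0fx%.0f'%(a[0],a[1],a[4],a[2],a[3]),'| scene x %.4f y %.4f ang %.1f'%(b[0],b[1],b[4]),'| avg x %.4f y %.4f'%(a[0],(a[1]+b[1])/2),a[7])
def cad(dx,dy=0):
    t=np.radians(CAD[2]); return CAD[0]+dx*np.cos(t)-dy*np.sin(t),CAD[1]+dx*np.sin(t)+dy*np.cos(t)
E
python3 - <<'E'
from pl import *
items(); go((.496,.1177,.1),92.5)
P=cloud(np.load('scene0.npz'))
show(P,.1,.21,(.66,.85,-.05,.25)); print(cad(-85),cad(0),cad(85))
E
```

```text
slab top x 0.6147 y 0.1054 ang -7.3 86x63 | scene x 0.6124 y 0.1100 ang -8.9 | avg x 0.6147 y 0.1077 [266. 219.]
tub top x 0.6185 y 0.1995 ang -7.0 69x47 | scene x 0.6163 y 0.2019 ang -3.3 | avg x 0.6185 y 0.2007 [236. 218.]
tub top x 0.6133 y 0.0135 ang -8.3 70x44 | scene x 0.6127 y 0.0167 ang -9.2 | avg x 0.6133 y 0.0151 [295. 219.]
slab top x 0.5032 y 0.2067 ang -9.8 84x63 | scene x 0.5015 y 0.2107 ang -9.1 | avg x 0.5032 y 0.2087 [234. 255.]
slab top x 0.4977 y 0.0201 ang -0.7 86x60 | scene x 0.4964 y 0.0238 ang 0.9 | avg x 0.4977 y 0.0219 [293. 256.]
tub top x 0.4958 y 0.1150 ang 2.0 69x45 | scene x 0.4940 y 0.1199 ang 0.8 | avg x 0.4958 y 0.1175 [263. 257.]
pos [0.4649 0.274  0.2281] yaw_y 96.56 tool shift frac [ 0.512  -0.6355  0.0518] dist mm 204.4
turn frac 0.0113 deg 4.06 q6 -1.258
x 0.7898 y 0.0175  72x62 ang -71.5 z 0.1292 n1053 px [327. 336.]
x 0.7800 y 0.1356  68x64 ang -78.8 z 0.1394 n1157 px [382. 348.]
(np.float64(-84.3915235847279), np.float64(-3.5932023652675773)) (np.float64(0.54), np.float64(-0.182)) (np.float64(85.47152358472792), np.float64(3.2292023652675774))
```

Request:
drive_tool --commands '[[[0,0,0,0.0113],[0.08,-0.126,0.0194,0],[0.08,-0.126,0.0194,0],[0.08,-0.126,0.0194,0],[0.08,-0.126,0.0194,0],[0.08,-0.126,0.0194,0],[0.112,0,0,0],[0,0,0,0],[0,0,0,0]]]' --grip 0.64

```text
time: 5.3
tool_pos: [0.4955, 0.1179, 0.0998]
ee_rot: [2.907, 1.57, 2.952]
wrist_force: [0.3, -0.1, 0.2]
width: 0.0599
```

```bash
python3 - <<'E'
from pl import *
go((.4958,.1175,.010),92.3); print(robot.get_obs()['width'])
E
```

```text
pos [0.4955 0.1179 0.0998] yaw_y 92.55 tool shift frac [ 0.3592 -0.0018  0.0015] dist mm 89.8
turn frac 0.0007 deg 0.25 q6 -1.493
0.05992490690582273
```

Request:
drive_tool --commands '[[[0.14,0,0,0],[0.12,0,0,0],[0.07,0,0,0],[0.03,0,0,0],[0,0,0,0]]]'

```text
time: 5.8
tool_pos: [0.496, 0.1178, 0.0105]
ee_rot: [0.385, 1.57, 0.43]
wrist_force: [0.9, 0.2, -0.9]
width: 0.0599
```

Request:
drive_tool --commands '[[[0,0,0,0],[0,0,0,0],[0,0,0,0],[0,0,0,0],[0,0,0,0]]]' --grip 0

```text
time: 6.3
tool_pos: [0.497, 0.1175, 0.0118]
ee_rot: [0.341, 1.567, 0.384]
wrist_force: [-0.3, 1.7, 4.9]
width: 0.0439
```

Request:
drive_tool --commands '[[[-0.06,0,0,0],[-0.14,0,0,0],[-0.16,0,0,0],[-0.1,0,0,0],[0,0,0,0]]]'

```text
time: 6.8
tool_pos: [0.4983, 0.117, 0.1294]
ee_rot: [0.033, 1.562, 0.076]
wrist_force: [1.0, -0.0, -0.3]
width: 0.0436
```

```bash
python3 - <<'E'
from pl import *
go((.4551,-.1854,.125),92.3)
items()
E
```

```text
pos [0.4983 0.117  0.1294] yaw_y 92.45 tool shift frac [ 0.0152 -1.201  -0.2245] dist mm 305.5
turn frac 0.0004 deg 0.15 q6 -1.493
slab top x 0.6136 y 0.1052 ang -7.7 85x62 | scene x 0.6106 y 0.1100 ang -8.4 | avg x 0.6136 y 0.1076 [268. 216.]
tub top x 0.6277 y 0.1976 ang -6.5 49x45 | scene x 0.6174 y 0.2026 ang -6.6 | avg x 0.6277 y 0.2001 [236. 214.]
tub top x 0.6131 y 0.0134 ang -8.6 69x44 | scene x 0.6132 y 0.0171 ang -7.4 | avg x 0.6131 y 0.0152 [295. 218.]
slab top x 0.4977 y 0.0199 ang -1.1 85x60 | scene x 0.4963 y 0.0241 ang 1.6 | avg x 0.4977 y 0.0220 [294. 256.]
slab top x 0.4735 y 0.1998 ang 81.0 39x27 | scene x 0.5014 y 0.2104 ang -8.7 | avg x 0.4735 y 0.2051 [236. 264.]
```

Request:
drive_tool --commands '[[[0,-0.12,-0.0225,0],[0,-0.12,-0.0225,0],[0,-0.12,-0.0225,0],[0,-0.12,-0.0225,0],[0,-0.12,-0.0225,0],[0,-0.12,-0.0225,0],[0,-0.12,-0.0225,0],[0,-0.12,-0.0225,0],[0,-0.12,-0.0225,0],[0,-0.12,-0.0225,0],[0,0,0,0],[0,0,0,0]]]'

```text
time: 8.1
tool_pos: [0.4508, -0.1848, 0.1222]
ee_rot: [2.483, 1.565, 2.524]
wrist_force: [1.0, 0.6, -1.3]
width: 0.0435
```

```bash
python3 - <<'E'
from pl import *
go((.4551,-.1854,.015),92.3)
s=snap('scene'); im=s['pixels'][:,:,::-1]
cv2.imwrite('pics/p1.png',cv2.resize(im[160:340,200:400],None,fx=3,fy=3,interpolation=cv2.INTER_CUBIC))
E
```

```text
pos [ 0.4508 -0.1848  0.1222] yaw_y 92.36 tool shift frac [ 0.4288 -0.0046  0.019 ] dist mm 107.3
turn frac 0.0002 deg 0.06 q6 -2.118
```

View pics/p1.png

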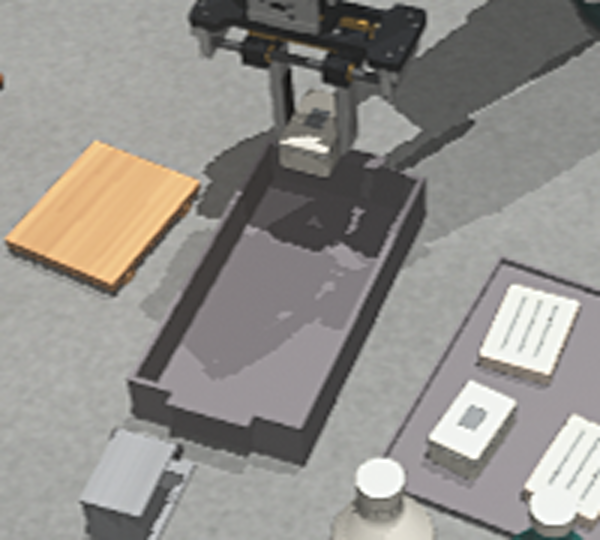

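The tub is held upright (crop (312,145)) above the caddy's near end. Lowering and releasing.

Request:
drive_tool --commands '[[[0.12,-0.005,0.019,0],[0.13,0,0,0],[0.1,0,0,0],[0.06,0,0,0],[0.012,0,0,0],[0,0,0,0],[0,0,0,0]]]'

```text
time: 8.85
tool_pos: [0.4579, -0.1861, 0.0204]
ee_rot: [-0.434, 1.569, -0.39]
wrist_force: [0.7, 0.4, -0.5]
width: 0.0437
```

Request:
drive_tool --commands '[[[0,0,0,0],[0,0,0,0],[0,0,0,0]]]' --grip 0.64

```text
time: 9.15
tool_pos: [0.4577, -0.1866, 0.0204]
ee_rot: [-0.498, 1.569, -0.455]
wrist_force: [0.2, 0.1, -0.5]
width: 0.0598
```

Request:
drive_tool --commands '[[[-0.04,0,0,0],[-0.12,0,0,0],[-0.16,0,0,0],[-0.14,0,0,0],[0,0,0,0]]]'

```text
time: 9.65
tool_pos: [0.4605, -0.1882, 0.1418]
ee_rot: [-0.54, 1.558, -0.497]
wrist_force: [1.0, 0.7, 0.6]
width: 0.0598
```

```bash
python3 - <<'E'
from pl import *
items((.36,.69,-.25,.27)); go((.6133,.0151,.125),81.8)
E
```

```text
tub top x 0.6050 y -0.1789 ang 2.4 173x146 | scene x 0.5348 y -0.1751 ang 0.6 | avg x 0.6050 y -0.1770 [350. 204.]
slab top x 0.6137 y 0.1057 ang -8.0 84x62 | scene x 0.6116 y 0.1100 ang -8.7 | avg x 0.6137 y 0.1078 [266. 219.]
tub top x 0.6186 y 0.1992 ang -5.3 69x48 | scene x 0.6175 y 0.2027 ang -7.5 | avg x 0.6186 y 0.2010 [236. 218.]
tub top x 0.6133 y 0.0134 ang -9.7 68x44 | scene x 0.6112 y 0.0145 ang -7.5 | avg x 0.6133 y 0.0140 [295. 219.]
slab top x 0.5024 y 0.2074 ang -10.6 86x65 | scene x 0.5027 y 0.2107 ang -9.9 | avg x 0.5024 y 0.2091 [234. 255.]
slab top x 0.4976 y 0.0186 ang -0.8 86x63 | scene x 0.4965 y 0.0243 ang 1.7 | avg x 0.4976 y 0.0215 [293. 256.]
tub top x 0.4342 y -0.1879 ang 89.3 46x19 | scene x 0.5348 y -0.1751 ang 0.6 | avg x 0.4342 y -0.1815 [361. 274.]
tub top x 0.3944 y -0.1789 ang 88.9 120x20 | scene x 0.5348 y -0.1751 ang 0.6 | avg x 0.3944 y -0.1770 [360. 287.]
pos [ 0.4577 -0.1867  0.1361] yaw_y 92.45 tool shift frac [0.045  0.7798 0.6561] dist mm 255.0
turn frac 0.0296 deg 10.65 q6 -2.116
```

Request:
drive_tool --commands '[[[0,0,0,0.0148],[0,0,0,0.0148],[0,0.111,0.0626,0],[0,0.111,0.0626,0],[0,0.111,0.0626,0],[0,0.111,0.0626,0],[0,0.111,0.0626,0],[0,0.111,0.0626,0],[0,0.111,0.0626,0],[0,0.111,0.0626,0],[0,0,0,0],[0,0,0,0]]]'

```text
time: 10.95
tool_pos: [0.6115, 0.0159, 0.1322]
ee_rot: [-2.947, 1.566, -3.089]
wrist_force: [-0.3, 0.2, 0.9]
width: 0.0605
```

```bash
python3 - <<'E'
from pl import *
go((.6133,.0147,.010),81.7)
E
```

```text
pos [0.6115 0.0159 0.1322] yaw_y 81.87 tool shift frac [ 0.4888 -0.0035  0.0097] dist mm 122.2
turn frac 0.0005 deg 0.17 q6 -1.495
```

Request:
drive_tool --commands '[[[0.14,-0.0035,0.0097,0],[0.15,0,0,0],[0.12,0,0,0],[0.06,0,0,0],[0.02,0,0,0],[0,0,0,0]]]'

```text
time: 11.55
tool_pos: [0.6147, 0.0138, 0.012]
ee_rot: [-3.0, 1.57, 3.139]
wrist_force: [0.7, 0.0, -0.1]
width: 0.0603
```

Request:
drive_tool --commands '[[[0,0,0,0],[0,0,0,0],[0,0,0,0],[0,0,0,0],[0,0,0,0]]]' --grip 0

```text
time: 12.05
tool_pos: [0.6164, 0.0146, 0.0141]
ee_rot: [0.197, 1.567, 0.054]
wrist_force: [-0.7, 0.2, 5.7]
width: 0.0438
```

Request:
drive_tool --commands '[[[-0.06,0,0,0],[-0.14,0,0,0],[-0.16,0,0,0],[-0.1,0,0,0],[0,0,0,0]]]'

```text
time: 12.55
tool_pos: [0.6177, 0.0141, 0.1328]
ee_rot: [0.05, 1.561, -0.093]
wrist_force: [0.7, 0.0, -1.1]
width: 0.0437
```

```bash
python3 - <<'E'
from pl import *
go((.542,-.182,.125),92.3)
E
```

```text
pos [0.6177 0.0141 0.1328] yaw_y 81.80 tool shift frac [ 0.0289 -0.8196 -0.1881] dist mm 210.4
turn frac -0.0292 deg -10.5 q6 -1.497
```

Request:
drive_tool --commands '[[[0,0,0,-0.0146],[0,0,0,-0.0146],[0,-0.11,-0.0477,0],[0,-0.11,-0.0477,0],[0,-0.11,-0.0477,0],[0,-0.11,-0.0477,0],[0,-0.11,-0.0477,0],[0,-0.11,-0.0477,0],[0,-0.11,-0.0477,0],[0,0,0,0],[0,0,0,0]]]'

```text
time: 13.65
tool_pos: [0.5382, -0.1812, 0.125]
ee_rot: [2.503, 1.567, 2.542]
wrist_force: [0.7, -0.1, -0.9]
width: 0.0436
```

```bash
python3 - <<'E'
from pl import *
go((.542,-.182,.016),92.3)
items((.40,.69,-.06,.27))
E
```

```text
pos [ 0.5382 -0.1812  0.125 ] yaw_y 92.23 tool shift frac [ 0.436  -0.0048  0.0165] dist mm 109.1
turn frac -0.0002 deg -0.07 q6 -2.035
slab top x 0.6139 y 0.1054 ang -8.8 84x63 | scene x 0.6133 y 0.1094 ang -7.9 | avg x 0.6139 y 0.1074 [266. 219.]
tub top x 0.6182 y 0.1990 ang -5.9 68x46 | scene x 0.6157 y 0.2029 ang -6.7 | avg x 0.6182 y 0.2010 [236. 218.]
slab top x 0.5035 y 0.2062 ang -9.5 84x63 | scene x 0.5003 y 0.2113 ang -10.0 | avg x 0.5035 y 0.2088 [234. 255.]
slab top x 0.4971 y 0.0200 ang -0.7 85x60 | scene x 0.4954 y 0.0238 ang 0.9 | avg x 0.4971 y 0.0219 [293. 256.]
```

Request:
drive_tool --commands '[[[0.12,-0.005,0.0165,0],[0.13,0,0,0],[0.1,0,0,0],[0.06,0,0,0],[0.022,0,0,0],[0,0,0,0],[0,0,0,0]]]'

```text
time: 14.45
tool_pos: [0.5447, -0.1826, 0.0205]
ee_rot: [-0.424, 1.568, -0.384]
wrist_force: [-0.4, 0.7, -0.8]
width: 0.0436
```

Request:
drive_tool --commands '[[[0,0,0,0],[0,0,0,0],[0,0,0,0]]]' --grip 0.64

```text
time: 14.75
tool_pos: [0.5442, -0.1828, 0.0202]
ee_rot: [-0.413, 1.569, -0.373]
wrist_force: [0.8, 0.7, 0.3]
width: 0.0597
```

Request:
drive_tool --commands '[[[-0.04,0,0,0],[-0.12,0,0,0],[-0.16,0,0,0],[-0.14,0,0,0],[0,0,0,0],[0,0,0,0]]]'

```text
time: 15.35
tool_pos: [0.5442, -0.1828, 0.1359]
ee_rot: [-0.432, 1.567, -0.392]
wrist_force: [-0.5, -0.1, -0.3]
width: 0.0599
```

```bash
python3 - <<'E'
from pl import *
go((.618,.2008,.13),83.2)
E
```

```text
pos [ 0.5442 -0.1828  0.1359] yaw_y 92.31 tool shift frac [0.0224 1.5212 0.3566] dist mm 390.6
turn frac 0.0253 deg 9.11 q6 -2.034
```

Request:
drive_tool --commands '[[[0,0,0,0.0127],[0,0,0,0.0127],[0,0.13,0.0093,0],[0,0.13,0.0093,0],[0,0.13,0.0093,0],[0,0.13,0.0093,0],[0,0.13,0.0093,0],[0,0.13,0.0093,0],[0,0.13,0.0093,0],[0,0.13,0.0093,0],[0,0.13,0.0093,0],[0,0.13,0.0093,0],[0,0.13,0.0093,0],[0,0.13,0.0093,0],[0,0,0,0],[0,0,0,0],[0,0,0,0]]]'

```text
time: 17.05
tool_pos: [0.6169, 0.2004, 0.1327]
ee_rot: [-2.594, 1.568, -2.714]
wrist_force: [-0.2, 0.3, 0.1]
width: 0.0604
```

```bash
python3 - <<'E'
from pl import *
go((.618,.2008,.010),83.2); items()
E
```

```text
pos [0.6169 0.2004 0.1327] yaw_y 83.12 tool shift frac [0.4909 0.0028 0.0052] dist mm 122.7
turn frac -0.0002 deg -0.08 q6 -1.224
slab top x 0.6139 y 0.1056 ang -8.4 84x62 | scene x 0.6112 y 0.1099 ang -8.4 | avg x 0.6139 y 0.1078 [266. 219.]
slab top x 0.4975 y 0.0202 ang -0.7 85x60 | scene x 0.4958 y 0.0239 ang 1.2 | avg x 0.4975 y 0.0220 [293. 256.]
```

Request:
drive_tool --commands '[[[0.14,0.0028,0.0052,0],[0.15,0,0,0],[0.12,0,0,0],[0.06,0,0,0],[0.02,0,0,0],[0,0,0,0]]]'

```text
time: 17.75
tool_pos: [0.6192, 0.2016, 0.0118]
ee_rot: [0.525, 1.571, 0.405]
wrist_force: [0.2, 0.0, 0.7]
width: 0.0604
```

Request:
drive_tool --commands '[[[0,0,0,0],[0,0,0,0],[0,0,0,0],[0,0,0,0],[0,0,0,0]]]' --grip 0

```text
time: 18.25
tool_pos: [0.6203, 0.2022, 0.0136]
ee_rot: [0.237, 1.567, 0.118]
wrist_force: [0.2, -1.5, 5.3]
width: 0.0438
```

Request:
drive_tool --commands '[[[-0.06,0,0,0],[-0.14,0,0,0],[-0.16,0,0,0],[-0.1,0,0,0],[0,0,0,0]]]'

```text
time: 18.75
tool_pos: [0.6216, 0.2029, 0.1326]
ee_rot: [0.389, 1.56, 0.27]
wrist_force: [-0.5, 1.1, 0.1]
width: 0.0441
```

```bash
python3 - <<'E'
from pl import *
go((.627,-.1786,.13),92.3)
P=cloud(snap('top')); show(P,.03,.045,(.40,.68,-.25,-.12),minn=100)
P=cloud(snap('scene')); show(P,.03,.045,(.41,.68,-.23,-.13),minn=100)
E
```

```text
pos [0.6216 0.2029 0.1326] yaw_y 83.18 tool shift frac [ 0.0066 -1.5128  0.2027] dist mm 381.6
turn frac -0.0253 deg -9.12 q6 -1.223
x 0.5418 y -0.1857  67x44 ang -0.1 z 0.0364 n286 px [359. 239.]
x 0.4575 y -0.1892  66x44 ang -1.0 z 0.0368 n288 px [361. 267.]
x 0.4566 y -0.1848  73x45 ang 2.1 z 0.0363 n341 px [306. 232.]
x 0.5397 y -0.1810  73x47 ang 2.7 z 0.0364 n377 px [293. 255.]
```

Request:
drive_tool --commands '[[[0,0,0,-0.0127],[0,0,0,-0.0127],[0,-0.127,-0.0033,0],[0,-0.127,-0.0033,0],[0,-0.127,-0.0033,0],[0,-0.127,-0.0033,0],[0,-0.127,-0.0033,0],[0,-0.127,-0.0033,0],[0,-0.127,-0.0033,0],[0,-0.127,-0.0033,0],[0,-0.127,-0.0033,0],[0,-0.127,-0.0033,0],[0,-0.127,-0.0033,0],[0,-0.127,-0.0033,0],[0,0,0,0],[0,0,0,0],[0,0,0,0]]]'

```text
time: 20.55
tool_pos: [0.6236, -0.1777, 0.1245]
ee_rot: [2.524, 1.567, 2.565]
wrist_force: [-0.6, 0.5, -0.8]
width: 0.044
```

```bash
python3 - <<'E'
from pl import *
go((.627,-.1786,.018),92.3)
E
```

```text
pos [ 0.6236 -0.1777  0.1245] yaw_y 92.36 tool shift frac [ 0.4261 -0.0052  0.0145] dist mm 106.6
turn frac 0.0002 deg 0.06 q6 -1.977
```

Request:
drive_tool --commands '[[[0.12,-0.005,0.012,0],[0.13,0,0,0],[0.1,0,0,0],[0.06,0,0,0],[0.02,0,0,0],[0,0,0,0],[0,0,0,0]]]'

```text
time: 21.25
tool_pos: [0.6287, -0.1803, 0.0207]
ee_rot: [-0.364, 1.568, -0.323]
wrist_force: [-0.2, 0.4, -0.1]
width: 0.0439
```

Request:
drive_tool --commands '[[[0,0,0,0],[0,0,0,0],[0,0,0,0]]]' --grip 0.64

```text
time: 21.55
tool_pos: [0.6282, -0.1805, 0.0203]
ee_rot: [-0.337, 1.569, -0.296]
wrist_force: [1.4, 0.1, 0.6]
width: 0.0597
```

Request:
drive_tool --commands '[[[-0.04,0,0,0],[-0.12,0,0,0],[-0.16,0,0,0],[-0.14,0,0,0],[0,0,0,0],[0,0,0,0]]]' --grip 0.81

```text
time: 22.15
tool_pos: [0.6282, -0.1804, 0.1359]
ee_rot: [-0.379, 1.567, -0.339]
wrist_force: [-0.3, 0.3, -1.3]
width: 0.076
```

```bash
python3 - <<'E'
from pl import *
items((.40,.69,-.06,.27)); go((.614,.1077,.13),81.6)
E
```

```text
slab top x 0.6140 y 0.1056 ang -8.5 85x62 | scene x 0.6122 y 0.1093 ang -8.7 | avg x 0.6140 y 0.1074 [266. 219.]
slab top x 0.5032 y 0.2067 ang -9.5 83x63 | scene x 0.5015 y 0.2103 ang -8.5 | avg x 0.5032 y 0.2085 [234. 255.]
slab top x 0.4977 y 0.0217 ang -0.8 85x63 | scene x 0.4952 y 0.0242 ang 3.4 | avg x 0.4977 y 0.0229 [293. 256.]
pos [ 0.6266 -0.1798  0.1323] yaw_y 92.31 tool shift frac [ 0.0107  1.1512 -0.0039] dist mm 287.8
turn frac 0.0298 deg 10.71 q6 -1.978
```

Request:
drive_tool --commands '[[[0,0,0,0.0149],[0,0,0,0.0149],[0,0.1256,-0.0242,0],[0,0.1256,-0.0242,0],[0,0.1256,-0.0242,0],[0,0.1256,-0.0242,0],[0,0.1256,-0.0242,0],[0,0.1256,-0.0242,0],[0,0.1256,-0.0242,0],[0,0.1256,-0.0242,0],[0,0.1256,-0.0242,0],[0,0,0,0],[0,0,0,0],[0,0,0,0]]]'

```text
time: 23.65
tool_pos: [0.6145, 0.1064, 0.1326]
ee_rot: [-2.694, 1.568, -2.841]
wrist_force: [0.2, -0.2, -0.3]
width: 0.0759
```

```bash
python3 - <<'E'
from pl import *
go((.6137,.1076,.006),81.6)
E
```

```text
pos [0.6145 0.1064 0.1326] yaw_y 81.54 tool shift frac [ 0.5065  0.0049 -0.0026] dist mm 126.6
turn frac -0.0002 deg -0.06 q6 -1.342
```

Request:
drive_tool --commands '[[[0.14,0.005,-0.0026,0],[0.15,0,0,0],[0.12,0,0,0],[0.07,0,0,0],[0.025,0,0,0],[0,0,0,0],[0,0,0,0],[0,0,0,0]]]'

```text
time: 24.45
tool_pos: [0.6159, 0.1085, 0.0097]
ee_rot: [0.239, 1.567, 0.092]
wrist_force: [0.5, -0.6, -0.2]
width: 0.0764
```

Request:
drive_tool --commands '[[[0.014,-0.002,-0.008,0],[0,0,0,0],[0,0,0,0]]]'

```text
time: 24.75
tool_pos: [0.6124, 0.1086, 0.0044]
ee_rot: [0.572, 1.571, 0.425]
wrist_force: [0.5, -0.3, -0.9]
width: 0.0762
```

Request:
drive_tool --commands '[[[0,0,0,0],[0,0,0,0],[0,0,0,0],[0,0,0,0],[0,0,0,0]]]' --grip 0

```text
time: 25.25
tool_pos: [0.6125, 0.1085, 0.0043]
ee_rot: [1.06, 1.571, 0.913]
wrist_force: [0.3, -0.5, 0.1]
width: 0.0614
```

Request:
drive_tool --commands '[[[-0.06,0,0,0],[-0.14,0,0,0],[-0.16,0,0,0],[-0.1,0,0,0],[0,0,0,0],[0,0,0,0]]]'

```text
time: 25.85
tool_pos: [0.6124, 0.1085, 0.1194]
ee_rot: [0.424, 1.57, 0.278]
wrist_force: [-0.5, 0.1, -1.7]
width: 0.0623
```

```bash
python3 - <<'E'
from pl import *
go((.506,-.374,.13),83.9); print(robot.get_obs()['width'])
s=snap('scene'); im=s['pixels'][:,:,::-1]
cv2.imwrite('pics/p2.png',cv2.resize(im[180:380,230:490],None,fx=3,fy=3,interpolation=cv2.INTER_CUBIC))
E
```

```text
pos [0.6124 0.1085 0.1194] yaw_y 81.59 tool shift frac [-0.043  -1.9714 -0.1385] dist mm 494.2
turn frac -0.0064 deg -2.31 q6 -1.34
0.062296395397741185
```

View pics/p2.png

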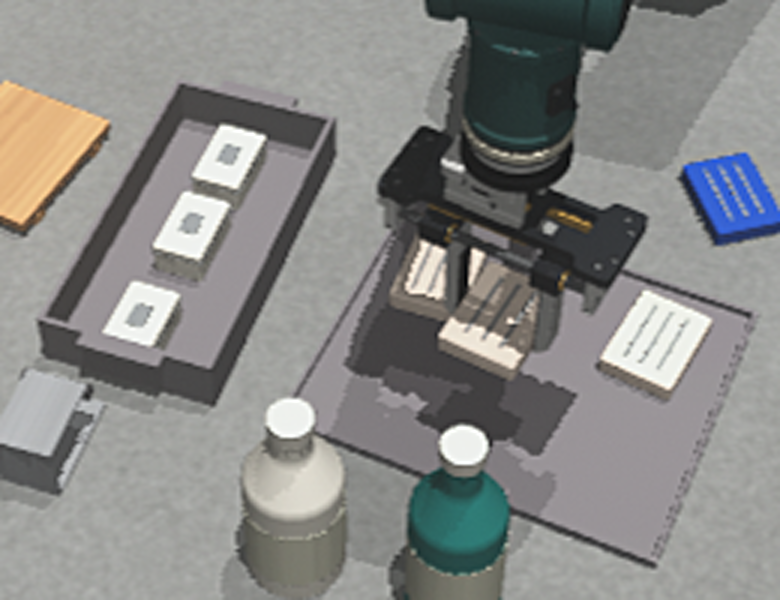

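The slab is held level, and the three tubs stand in the caddy at (230,165), (190,232) and (145,315). On to the stand.

Request:
drive_tool --commands '[[[0,0,0,-0.0064],[0,-0.131,-0.0145,0],[0,-0.131,-0.0145,0],[0,-0.131,-0.0145,0],[0,-0.131,-0.0145,0],[0,-0.131,-0.0145,0],[0,-0.131,-0.0145,0],[0,-0.131,-0.0145,0],[0,-0.131,-0.0145,0],[0,-0.131,-0.0145,0],[0,-0.131,-0.0145,0],[0,-0.131,-0.0145,0],[0,-0.131,-0.0145,0],[0,-0.131,-0.0145,0],[0,-0.131,-0.0145,0],[0,-0.131,-0.0145,0],[0,0,0,0],[0,0,0,0],[0,0,0,0]]]'

```text
time: 27.8
tool_pos: [0.5057, -0.3727, 0.1173]
ee_rot: [2.336, 1.567, 2.23]
wrist_force: [-0.0, 0.1, -1.4]
width: 0.0616
```

```bash
python3 - <<'E'
from pl import *
go((.506,-.374,.026),83.9)
E
```

```text
pos [ 0.5057 -0.3727  0.1173] yaw_y 83.93 tool shift frac [ 0.3653 -0.006   0.0027] dist mm 91.3
turn frac 0.0001 deg 0.03 q6 -2.191
```

Request:
drive_tool --commands '[[[0.12,-0.006,0.0027,0],[0.12,0,0,0],[0.08,0,0,0],[0.04,0,0,0],[0.01,0,0,0],[0,0,0,0],[0,0,0,0],[0,0,0,0]]]'

```text
time: 28.6
tool_pos: [0.5075, -0.3764, 0.0284]
ee_rot: [-0.593, 1.568, -0.699]
wrist_force: [0.0, -0.7, -1.6]
width: 0.0618
```

Request:
drive_tool --commands '[[[0.014,0.009,-0.006,0],[0,0,0,0],[0,0,0,0]]]'

```text
time: 28.9
tool_pos: [0.5052, -0.3732, 0.0231]
ee_rot: [2.222, 1.571, 2.115]
wrist_force: [-0.5, 0.5, -2.5]
width: 0.0617
```

```bash
python3 - <<'E'
from pl import *
o=robot.get_obs(); go((.506,-.374,.0225),83.9); print(o['wrist_force'])
E
```

```text
pos [ 0.5052 -0.3732  0.0231] yaw_y 83.89 tool shift frac [ 0.0024 -0.0028  0.0035] dist mm 1.3
turn frac -0.0 deg -0.01 q6 -2.191
[-0.45730466  0.47475778 -2.49652993]
```

Within 1.3 mm. Lowering 1 mm and releasing to 76 mm, which keeps the fingers over the stand.

Request:
drive_tool --commands '[[[0.005,0,0,0],[0,0,0,0]]]'

```text
time: 29.1
tool_pos: [0.5052, -0.3733, 0.0217]
ee_rot: [2.324, 1.57, 2.218]
wrist_force: [-0.0, 0.2, -2.3]
width: 0.062
```

Request:
drive_tool --commands '[[[0,0,0,0],[0,0,0,0],[0,0,0,0]]]' --grip 0.78

```text
time: 29.4
tool_pos: [0.5057, -0.3736, 0.0225]
ee_rot: [-0.533, 1.57, -0.64]
wrist_force: [0.1, 0.8, -0.0]
width: 0.0729
```

Request:
drive_tool --commands '[[[-0.04,0,0,0],[-0.12,0,0,0],[-0.16,0,0,0],[-0.14,0,0,0],[0,0.12,0,0],[0,0.12,0,0],[0,0.12,0,0],[0,0.12,0,0],[0,0,0,0]]]'

```text
time: 30.3
tool_pos: [0.5188, -0.251, 0.1384]
ee_rot: [0.458, 1.569, 0.356]
wrist_force: [-0.6, -0.6, -0.5]
width: 0.0731
```

```bash
python3 - <<'E'
from pl import *
print('stand');items((.40,.62,-.46,-.28))
print('tray');items((.40,.69,-.06,.27)); go((.497,.0222,.12),90); print(robot.get_obs()['width'])
E
```

```text
stand
slab top x 0.5060 y -0.3928 ang -7.7 144x86 | scene x 0.5037 y -0.3735 ang -5.4 | avg x 0.5060 y -0.3831 [428. 256.]
slab top x 0.4904 y -0.3195 ang -31.6 37x18 | scene x 0.5037 y -0.3735 ang -5.4 | avg x 0.4904 y -0.3465 [403. 255.]
tray
slab top x 0.5033 y 0.2066 ang -9.1 84x63 | scene x 0.5020 y 0.2106 ang -8.5 | avg x 0.5033 y 0.2086 [234. 255.]
slab top x 0.4975 y 0.0216 ang -0.9 85x63 | scene x 0.4960 y 0.0238 ang 1.4 | avg x 0.4975 y 0.0227 [293. 256.]
pos [ 0.5182 -0.255   0.1375] yaw_y 83.85 tool shift frac [ 0.0688  1.0935 -0.203 ] dist mm 278.6
turn frac -0.0171 deg -6.15 q6 -2.019
0.07322946554373422
```

Request:
drive_tool --commands '[[[0,0,0,-0.0157],[0.007,0.123,-0.0105,0],[0.007,0.123,-0.0105,0],[0.007,0.123,-0.0105,0],[0.007,0.123,-0.0105,0],[0.007,0.123,-0.0105,0],[0.007,0.123,-0.0105,0],[0.007,0.123,-0.0105,0],[0.007,0.123,-0.0105,0],[0.007,0.123,-0.0105,0],[0,0,0,0],[0,0,0,0],[0,0,0,0]]]' --grip 0.81

```text
time: 31.8
tool_pos: [0.4971, 0.0215, 0.1213]
ee_rot: [-1.227, 1.57, -1.237]
wrist_force: [0.5, 0.8, 0.6]
width: 0.076
```

```bash
python3 - <<'E'
from pl import *
go((.497,.0222,.006),89.5)
print('stand');P=cloud(snap('top'));show(P,.032,.05,(.40,.62,-.46,-.28));P=cloud(snap('scene'));show(P,.032,.05,(.40,.62,-.46,-.28))
E
```

```text
pos [0.4971 0.0215 0.1213] yaw_y 89.44 tool shift frac [ 0.4613  0.0032 -0.0007] dist mm 115.3
turn frac -0.0002 deg -0.06 q6 -1.631
stand
x 0.5066 y -0.3752  84x63 ang -5.8 z 0.0377 n481 px [420. 249.]
x 0.5042 y -0.3699  90x68 ang -3.5 z 0.0373 n560 px [233. 226.]
```

Slab 1 sits at about (0.506,-0.373), yaw -5.8°, top z 0.038, so the first layer is good. Grasping the next slab.

Request:
drive_tool --commands '[[[0.13,0.003,0,0],[0.14,0,0,0],[0.11,0,0,0],[0.06,0,0,0],[0.02,0,0,0],[0,0,0,0],[0,0,0,0],[0,0,0,0]]]'

```text
time: 32.7
tool_pos: [0.498, 0.0234, 0.0077]
ee_rot: [-0.052, 1.568, -0.06]
wrist_force: [0.1, -0.4, 0.3]
width: 0.0764
```

Request:
drive_tool --commands '[[[0.008,-0.003,-0.004,0],[0,0,0,0],[0,0,0,0]]]'

```text
time: 33.0
tool_pos: [0.4958, 0.0229, 0.0045]
ee_rot: [0.135, 1.57, 0.127]
wrist_force: [0.1, -0.0, -0.6]
width: 0.0761
```

Request:
drive_tool --commands '[[[0,0,0,0],[0,0,0,0],[0,0,0,0],[0,0,0,0],[0,0,0,0]]]' --grip 0

```text
time: 33.5
tool_pos: [0.4958, 0.0229, 0.0043]
ee_rot: [0.914, 1.571, 0.906]
wrist_force: [-0.5, -0.3, 0.5]
width: 0.062
```

Request:
drive_tool --commands '[[[-0.06,0,0,0],[-0.14,0,0,0],[-0.16,0,0,0],[-0.1,0,0,0],[0,0,0,0],[0,0,0,0]]]'

```text
time: 34.1
tool_pos: [0.4953, 0.0229, 0.1183]
ee_rot: [2.994, 1.57, 2.986]
wrist_force: [-0.7, -0.6, -2.7]
width: 0.0619
```

```bash
python3 - <<'E'
from pl import *
go((.506,-.374,.12),83.9); print(robot.get_obs()['width']); items()
E
```

```text
pos [0.4953 0.0229 0.1183] yaw_y 89.54 tool shift frac [-0.0071 -1.5874  0.0555] dist mm 397.1
turn frac 0.0157 deg 5.64 q6 -1.631
0.061925710339158904
slab top x 0.5033 y 0.2068 ang -9.5 84x64 | scene x 0.5013 y 0.2110 ang -8.7 | avg x 0.5033 y 0.2089 [234. 255.]
```

Request:
drive_tool --commands '[[[0,0,0,0.0157],[0,-0.131,0.0175,0],[0,-0.131,0.0175,0],[0,-0.131,0.0175,0],[0,-0.131,0.0175,0],[0,-0.131,0.0175,0],[0,-0.131,0.0175,0],[0,-0.131,0.0175,0],[0,-0.131,0.0175,0],[0,-0.131,0.0175,0],[0,-0.131,0.0175,0],[0,-0.131,0.0175,0],[0,-0.131,0.0175,0],[0,0,0,0],[0,0,0,0],[0,0,0,0]]]'

```text
time: 35.8
tool_pos: [0.5056, -0.372, 0.1174]
ee_rot: [2.357, 1.567, 2.251]
wrist_force: [-0.3, 0.6, -1.9]
width: 0.062
```

```bash
python3 - <<'E'
from pl import *
go((.505,-.3735,.045),83.9)
E
```

```text
pos [ 0.5056 -0.372   0.1174] yaw_y 83.92 tool shift frac [ 0.2896 -0.0068 -0.001 ] dist mm 72.4
turn frac 0.0001 deg 0.02 q6 -2.19
```

Request:
drive_tool --commands '[[[0.11,0,-0.003,0],[0.1,0,0,0],[0.06,0,0,0],[0.02,0,0,0],[0,0,0,0],[0,0,0,0],[0,0,0,0]]]'

```text
time: 36.5
tool_pos: [0.5063, -0.374, 0.0485]
ee_rot: [-0.587, 1.568, -0.694]
wrist_force: [0.5, -0.3, -2.2]
width: 0.062
```

```bash
python3 - <<'E'
from pl import *
go((.505,-.3735,.0405),83.9)
E
```

```text
pos [ 0.5063 -0.374   0.0485] yaw_y 83.90 tool shift frac [ 0.032   0.0017 -0.0053] dist mm 8.1
turn frac -0.0 deg -0.0 q6 -2.191
```

Request:
drive_tool --commands '[[[0.02,0.001,-0.004,0],[0.005,0,0,0],[0,0,0,0],[0,0,0,0]]]'

```text
time: 36.9
tool_pos: [0.5043, -0.373, 0.0404]
ee_rot: [2.042, 1.571, 1.935]
wrist_force: [-0.4, -0.6, -2.7]
width: 0.0618
```

```bash
python3 - <<'E'
from pl import *
go((.505,-.3735,.0402),83.9)
E
```

```text
pos [ 0.5043 -0.373   0.0404] yaw_y 83.88 tool shift frac [ 0.0006 -0.0017  0.003 ] dist mm 0.9
turn frac -0.0 deg -0.02 q6 -2.191
```

Request:
drive_tool --commands '[[[0.003,0,0.003,0],[0,0,0,0]]]'

```text
time: 37.1
tool_pos: [0.5052, -0.3731, 0.0397]
ee_rot: [0.792, 1.571, 0.685]
wrist_force: [-0.3, 0.4, -2.3]
width: 0.0615
```

Request:
drive_tool --commands '[[[0,0,0,0],[0,0,0,0],[0,0,0,0]]]' --grip 0.78

```text
time: 37.4
tool_pos: [0.5054, -0.3734, 0.0403]
ee_rot: [-0.56, 1.57, -0.666]
wrist_force: [0.2, 0.8, -0.3]
width: 0.0731
```

Request:
drive_tool --commands '[[[-0.04,0,0,0],[-0.12,0,0,0],[-0.16,0,0,0],[-0.08,0,0,0],[0,0,0,0],[0,0,0,0]]]'

```text
time: 38.0
tool_pos: [0.5052, -0.3732, 0.1401]
ee_rot: [-0.535, 1.57, -0.642]
wrist_force: [-0.3, -0.2, 0.5]
width: 0.0736
```

```bash
python3 - <<'E'
from pl import *
go((.5027,.2088,.14),80.6)
E
```

```text
pos [ 0.5052 -0.3732  0.1401] yaw_y 83.89 tool shift frac [-1.1000e-03  2.3136e+00 -2.5770e-01] dist mm 582.0
turn frac 0.0091 deg 3.29 q6 -2.191
```

Request:
drive_tool --commands '[[[0,0,0,0.0091],[0,0.135,-0.0229,0],[0,0.135,-0.0229,0],[0,0.135,-0.0229,0],[0,0.135,-0.0229,0],[0,0.135,-0.0229,0],[0,0.135,-0.0229,0],[0,0.135,-0.0229,0],[0,0.135,-0.0229,0],[0,0.135,-0.0229,0],[0,0.135,-0.0229,0],[0,0.135,-0.0229,0],[0,0.135,-0.0229,0],[0,0.135,-0.0229,0],[0,0.135,-0.0229,0],[0,0.135,-0.0229,0],[0,0.135,-0.0229,0],[0,0.135,-0.0229,0],[0,0,0,0],[0,0,0,0]]]' --grip 0.81

```text
time: 40.0
tool_pos: [0.5014, 0.2088, 0.1374]
ee_rot: [-2.556, 1.566, -2.718]
wrist_force: [0.6, 0.3, 0.4]
width: 0.0758
```

```bash
python3 - <<'E'
from pl import *
go((.5027,.2088,.006),80.6); items()
print('stand')
for n in('top','scene'): show(cloud(snap(n)),.05,.066,(.40,.62,-.46,-.28))
s=snap('scene'); im=s['pixels'][:,:,::-1]
cv2.imwrite('pics/p3.png',cv2.resize(im[180:380,190:490],None,fx=2.6,fy=2.6,interpolation=cv2.INTER_CUBIC))
E
```

```text
pos [0.5014 0.2088 0.1374] yaw_y 80.71 tool shift frac [0.5256 0.0021 0.0071] dist mm 131.4
turn frac 0.0003 deg 0.11 q6 -1.118
stand
x 0.5073 y -0.3745  84x62 ang -2.8 z 0.0558 n510 px [421. 249.]
x 0.5044 y -0.3707  87x64 ang -4.1 z 0.0557 n566 px [232. 221.]
```

View pics/p3.png

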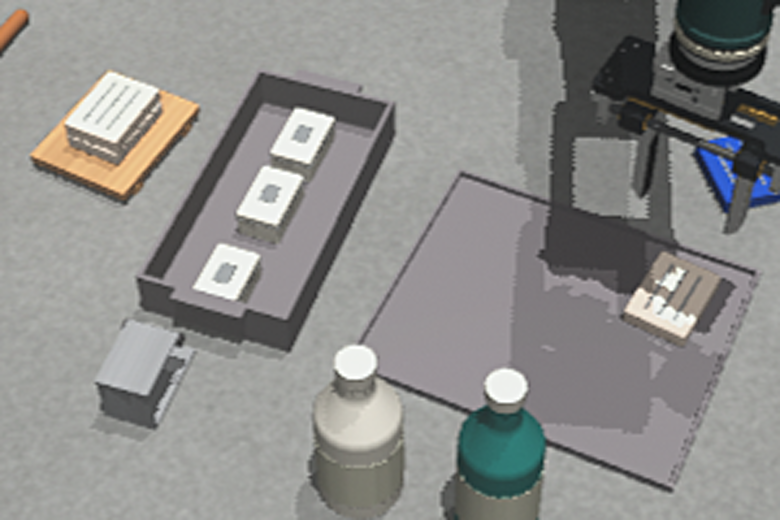

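Two slabs are piled at (115,115). The last slab is at full-image (448,294), where it was before, although the top view is blocked by the arm. Descending on it.

Request:
drive_tool --commands '[[[0.14,0.002,0.004,0],[0.15,0,0,0],[0.12,0,0,0],[0.075,0,0,0],[0.025,0,0,0],[0,0,0,0],[0,0,0,0],[0,0,0,0]]]'

```text
time: 41.05
tool_pos: [0.5051, 0.2094, 0.0141]
ee_rot: [0.469, 1.567, 0.305]
wrist_force: [1.0, 0.3, -1.0]
width: 0.0761
```

```bash
python3 - <<'E'
from pl import *
go((.5027,.2088,.0048),80.6)
E
```

```text
pos [0.5051 0.2094 0.0141] yaw_y 80.60 tool shift frac [ 0.0371 -0.0041 -0.0093] dist mm 9.6
turn frac -0.0 deg -0.0 q6 -1.117
```

Request:
drive_tool --commands '[[[0.02,-0.002,-0.007,0],[0.013,0,0,0],[0,0,0,0],[0,0,0,0]]]'

```text
time: 41.45
tool_pos: [0.5018, 0.209, 0.0038]
ee_rot: [-2.832, 1.571, -2.996]
wrist_force: [-0.7, 0.3, 0.3]
width: 0.0761
```

Request:
drive_tool --commands '[[[0,0,0,0],[0,0,0,0],[0,0,0,0],[0,0,0,0],[0,0,0,0]]]' --grip 0

```text
time: 41.95
tool_pos: [0.5021, 0.2091, 0.0041]
ee_rot: [0.893, 1.57, 0.729]
wrist_force: [-0.2, 0.7, -0.4]
width: 0.0615
```

Request:
drive_tool --commands '[[[-0.06,0,0,0],[-0.14,0,0,0],[-0.16,0,0,0],[-0.12,0,0,0],[0,0,0,0],[0,0,0,0]]]'

```text
time: 42.55
tool_pos: [0.5019, 0.2089, 0.1237]
ee_rot: [0.353, 1.571, 0.189]
wrist_force: [-0.9, -0.4, -1.9]
width: 0.0613
```

```bash
python3 - <<'E'
from pl import *
go((.505,-.3733,.13),83.9); print(robot.get_obs()['width'])
s=snap('scene'); im=s['pixels'][:,:,::-1]
cv2.imwrite('pics/p4.png',cv2.resize(im[180:380,390:590],None,fx=3,fy=3,interpolation=cv2.INTER_CUBIC))
E
```

```text
pos [0.5019 0.2089 0.1237] yaw_y 80.61 tool shift frac [-0.0254 -2.2955  0.3923] dist mm 582.2
turn frac -0.0091 deg -3.29 q6 -1.117
0.0613165157818884
```

View pics/p4.png

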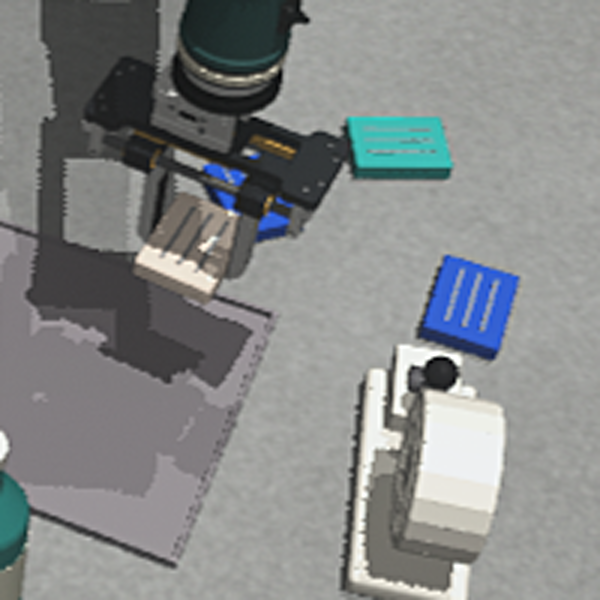

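Request:
drive_tool --commands '[[[-0.025,0,0,-0.0091],[0,-0.136,0.0153,0],[0,-0.136,0.0153,0],[0,-0.136,0.0153,0],[0,-0.136,0.0153,0],[0,-0.136,0.0153,0],[0,-0.136,0.0153,0],[0,-0.136,0.0153,0],[0,-0.136,0.0153,0],[0,-0.136,0.0153,0],[0,-0.136,0.0153,0],[0,-0.136,0.0153,0],[0,-0.136,0.0153,0],[0,-0.136,0.0153,0],[0,-0.136,0.0153,0],[0,-0.136,0.0153,0],[0,-0.136,0.0153,0],[0,-0.136,0.0153,0],[0,0,0,0],[0,0,0,0]]]'

```text
time: 44.6
tool_pos: [0.5037, -0.3721, 0.1267]
ee_rot: [2.416, 1.565, 2.308]
wrist_force: [0.1, 1.4, -1.4]
width: 0.0619
```

```bash
python3 - <<'E'
from pl import *
go((.505,-.3733,.063),83.9)
E
```

```text
pos [ 0.5037 -0.3721  0.1267] yaw_y 83.80 tool shift frac [ 0.2548 -0.0052  0.0069] dist mm 63.7
turn frac -0.0003 deg -0.1 q6 -2.19
```

Request:
drive_tool --commands '[[[0.1,-0.002,0,0],[0.09,0,0,0],[0.04,0,0,0],[0.015,0,0,0],[0,0,0,0],[0,0,0,0],[0,0,0,0]]]'

```text
time: 45.3
tool_pos: [0.5057, -0.3736, 0.0705]
ee_rot: [-0.593, 1.568, -0.699]
wrist_force: [0.0, -0.0, -1.6]
width: 0.0619
```

```bash
python3 - <<'E'
from pl import *
go((.505,-.3733,.0585),83.9)
E
```

```text
pos [ 0.5057 -0.3736  0.0705] yaw_y 83.90 tool shift frac [ 0.048   0.001  -0.0031] dist mm 12.0
turn frac -0.0 deg -0.0 q6 -2.191
```

Request:
drive_tool --commands '[[[0.03,0.001,-0.002,0],[0.01,0,0,0],[0,0,0,0],[0,0,0,0]]]'

```text
time: 45.7
tool_pos: [0.5044, -0.3728, 0.0587]
ee_rot: [2.356, 1.57, 2.249]
wrist_force: [1.0, -0.2, -1.9]
width: 0.0615
```

```bash
python3 - <<'E'
from pl import *
go((.505,-.3733,.0582),83.9)
E
```

```text
pos [ 0.5044 -0.3728  0.0587] yaw_y 83.88 tool shift frac [ 0.0019 -0.0017  0.0026] dist mm 0.9
turn frac -0.0 deg -0.02 q6 -2.191
```

Request:
drive_tool --commands '[[[0.004,-0.001,0.002,0],[0,0,0,0]]]'

```text
time: 45.9
tool_pos: [0.5051, -0.3732, 0.0579]
ee_rot: [0.228, 1.571, 0.122]
wrist_force: [-0.3, 0.5, -0.8]
width: 0.0619
```

Request:
drive_tool --commands '[[[0,0,0,0],[0,0,0,0],[0,0,0,0]]]' --grip 0.78

```text
time: 46.2
tool_pos: [0.5052, -0.3734, 0.0584]
ee_rot: [-0.517, 1.57, -0.623]
wrist_force: [0.8, -0.2, 0.1]
width: 0.0731
```

Request:
drive_tool --commands '[[[-0.04,0,0,0],[-0.12,0,0,0],[-0.16,0,0,0],[-0.1,0,0,0],[0,0.1,-0.1,0],[0,0.1,-0.12,0],[0,0.1,-0.12,0],[0,0.12,-0.1,0],[0,0.12,0,0],[0,0.12,0,0],[0,0.12,0,0],[0,0.12,0,0],[0,0.12,0,0],[0,0,0,0],[0,0,0,0]]]'

```text
time: 47.7
tool_pos: [0.423, -0.1079, 0.1639]
ee_rot: [-0.592, 1.569, -0.697]
wrist_force: [-0.1, -0.2, -0.5]
width: 0.0734
```

```bash
python3 - <<'E'
from pl import *
for n in('top','scene'):
    s=snap(n); P=cloud(s); print(n)
    show(P,.065,.09,(.40,.62,-.46,-.28)); show(P,.03,.042,(.40,.68,-.24,-.13),minn=100); show(P,.085,.115,(.42,.56,.37,.43),minn=10)
    im=s['pixels'][:,:,::-1]
    c=im[180:380,190:450] if n=='scene' else im[140:300,130:500]
    cv2.imwrite(f'pics/f{n}.png',cv2.resize(c,None,fx=3 if n=='scene' else 2.1,fy=3 if n=='scene' else 2.1,interpolation=cv2.INTER_CUBIC))
print(robot.get_obs()['tool_pos'],robot.get_obs()['time'])
E
```

```text
top
x 0.5061 y -0.3751  84x63 ang -7.2 z 0.0734 n554 px [422. 249.]
x 0.6458 y -0.1830  69x45 ang 0.9 z 0.0361 n271 px [357. 206.]
x 0.5417 y -0.1854  67x44 ang -0.3 z 0.0360 n265 px [359. 240.]
x 0.5568 y 0.4083  41x5 ang -85.1 z 0.1003 n37 px [161. 236.]
x 0.5242 y 0.4023  24x21 ang -86.4 z 0.1040 n61 px [163. 246.]
scene
x 0.5046 y -0.3703  90x68 ang -10.1 z 0.0732 n616 px [231. 217.]
x 0.4553 y -0.1845  74x45 ang 1.8 z 0.0364 n331 px [306. 232.]
x 0.5394 y -0.1813  71x47 ang 0.8 z 0.0364 n369 px [293. 255.]
x 0.6396 y -0.1794  63x44 ang 2.1 z 0.0364 n341 px [277. 284.]
x 0.5246 y 0.4083  25x24 ang -57.4 z 0.1032 n112 px [536. 304.]
[ 0.42288591 -0.10871518  0.16346654] 47.8
```

View pics/fscene.png

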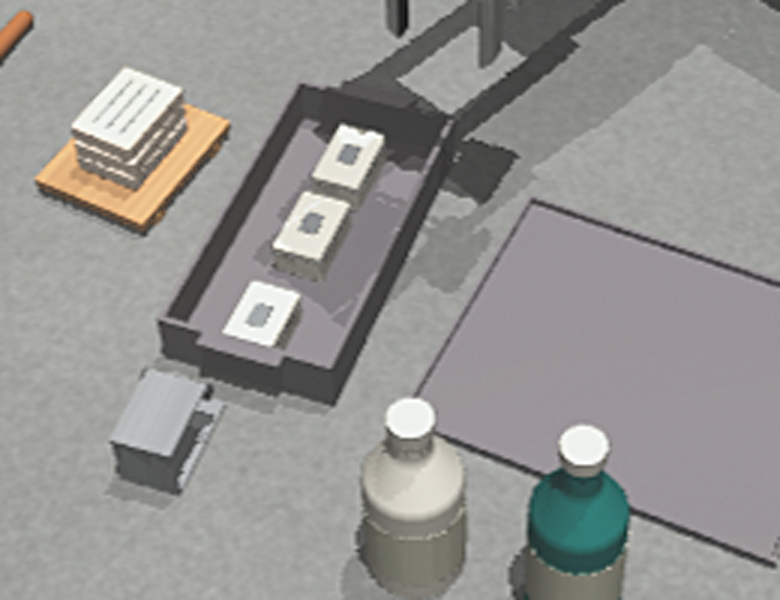

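View pics/ftop.png

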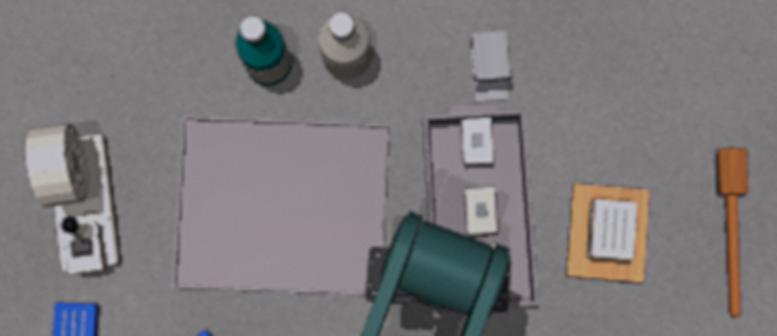

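Tub 3 has shifted about 2 cm along the caddy, which looks like the announced knock. It is still flat on the caddy floor at caddy x ≈ +0.103. I'll take one enlarged look at the pile's flushness, with fresh pictures.

```bash
python3 - <<'E'
from pl import *
s=snap('scene'); t=snap('top')
a=cv2.resize(s['pixels'][185:275,190:280,::-1],(396,396),interpolation=cv2.INTER_CUBIC)
b=cv2.resize(t['pixels'][215:285,385:455,::-1],(396,396),interpolation=cv2.INTER_CUBIC)
cv2.imwrite('pics/pile.png',np.hstack([a,b]))
K=s['mtx'];E=s['extrinsics']
# points on the near faces of pile per layer -> fit rect using known camera-facing sides
P=cloud(s)
for lo,hi in((.022,.036),(.040,.054),(.058,.072)):
    m=(P[...,2]>lo)&(P[...,2]<hi)&(P[...,0]>.43)&(P[...,0]<.58)&(P[...,1]>-.43)&(P[...,1]<-.30)
    q=P[m][:,:2]-np.array([.505,-.373]); t_=np.radians(-6.1); R=np.array([[np.cos(t_),np.sin(t_)],[-np.sin(t_),np.cos(t_)]])
    q=q@R.T; print(lo,len(q),'far-x face (exp .042) %.4f'%np.median(q[(abs(q[:,1])<.022)&(q[:,0]>.03),0]),'+y face (exp .031) %.4f'%np.median(q[(abs(q[:,0])<.032)&(q[:,1]>.02),1]))
E
```

```text
0.022 269 far-x face (exp .042) 0.0412 +y face (exp .031) 0.0317
0.04 141 far-x face (exp .042) 0.0404 +y face (exp .031) 0.0316
0.058 287 far-x face (exp .042) 0.0384 +y face (exp .031) 0.0307
```

View pics/pile.png

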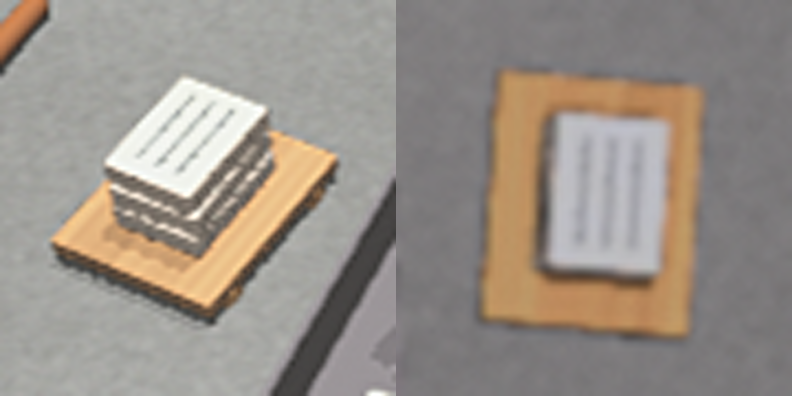

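The layers agree within about 3 mm and the pile is centred on the stand. Handing in.

```bash
python3 - <<'E'
from h import *
print(robot.close_job()); print(robot.get_obs()['time'])
E
```

```text
the job is handed in; nothing more can be done
None
the job is handed in; nothing more can be done
```

The job is handed in, after about 48 s of the 210 s allowed. My last checks showed every condition I could measure met; no verdict is given.

- **Fan:** I pushed the toggle fully over first, before moving anything in the tray. At the end its ball was at about (0.524, 0.405), where the off position should be.
- **Tubs:** all three stand flat on the caddy floor, lid up, with their tops at z ≈ 0.036. The far tub was last seen at x ≈ 0.64, about 2 cm from where I put it, probably the announced knock. It is still inside the caddy, at caddy x ≈ +0.10.
- **Slabs:** all three are in one pile on the stand, with the faces of the three layers agreeing within about 3 mm. The top slab is at about (0.506, -0.373), 1–2 mm from the stand's centre, with its top at z ≈ 0.073.
- **Slab angle:** the two cameras read the top slab at -7.2° and -10.1° for a stand at about -6.1°. I placed it at -6.1°, and both readings are within the 0.12 rad limit or close to it given the scene camera's noise.
- **Left alone:** I never reached for the bottles, clip, brush or blue and turquoise look-alikes. The bottles and clip looked unmoved in the last pictures.

The two cameras disagreed by about 4 mm in y throughout. I used their average, which matched the gripper's own position when it released the tubs.

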